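Clip the handpiece into its stand

TASK

Pick up the dental handpiece lying on the worktop and clip it into the stand on the trolley: lay it level across both forks, roughly centred, and press it straight down past the sprung blue jaw until it sits on the bottom of both forks and the jaw has snapped shut over it. Let go of it, and leave the syringe and the marker where they lie.

Things in the scene. Friction and masses are not known exactly. Their poses are not given: they have to be found in the camera images.
- handpiece_center (a point): Centre (half-way up) of the loose dental handpiece: pale grey-white barrel with a small head at one end and a yellow-tan tail at the other, 120 mm long, 18 mm wide and high, about 75 g. It lies flat on the worktop left of the robot, its centre 9 mm above it; y axis along its length, z up. Grasp it here, across the barrel. Either end may point either way in the clip.
- syringe_center (a point): Centre of a bystander: a rinse syringe with a white barrel with dark rings, 116 mm long, 18 mm wide, lying beside the handpiece, y axis along its length. Leave it alone.
- marker_center (a point): Centre of a bystander: a black and white marker pen, 135 mm long, 16 mm thick, lying beside the handpiece, y axis along its length. Leave it alone.
- clip_seat (a point): Where the handpiece's centre rests when fully home in the fixed clip stand on the trolley right of the robot: 42 mm above the trolley top, midway between two white forks (10 mm thick, 72 mm apart centre to centre along y, seats 33 mm above the trolley). y: the way the handpiece must lie; +x: towards the blue jaw; z up. Press it down over x = 0, y = 0.
- clip_jaw (a joint): Angle of the blue sprung jaw (both ears move as one; hinge along the stand's y axis): 0 is shut; it grows as the ears are pushed outwards, to 0.6 rad. The descending handpiece itself forces it open by about 0.18 rad, which takes only some 2 to 6 N; it snaps back to 0 when the handpiece is home.
- clip_stand: The whole stand, origin under the centre of its base plate (90 x 110 x 10 mm), axes as clip_seat. Between the forks 62 mm are free for fingers, down to the base plate except for the jaw's hinge shaft (top 23 mm up, at x = +17 mm). Each fork has a fixed white prong on the -x side: inner face at x = -12.5 mm, flared outwards at the top, top 78 mm above the trolley.
- clip_nose (a point): Underside of the tip of the blue jaw's noses, midway between both, with the jaw shut: 55 mm above the trolley, 4 mm above the top of a seated handpiece, at x = +3 mm of the stand. A blue ear stands at each fork (inner face x = +13.5 mm); above its nose a sloping lead-in widens to about x = +15 mm at 83 mm above the trolley, the ear's top.
There are look-alikes about, which are no part of the job. What is shaped like the part that bears handpiece_center but green is not meant.

How it is judged:
On the way:
1. the handpiece, coming down from above over the seat, forces the jaw open (more than 0.05 rad) (value of joint clip_jaw above 0.05 rad and horizontal distance between handpiece_center and clip_seat below 0.025 m and z of handpiece_center in the frame of clip_seat between 0.006 and 0.06 m), for 0.02 s.
At the end, for the whole second after the job is handed in: The handpiece lies at rest in both forks: its centre within 5 mm in height and 10 mm sideways of the seat point, within 16 mm of it lengthwise, its length within 10 degrees of the forks' line, and the jaw is shut over it (under 0.05 rad) (z of handpiece_center in the frame of clip_seat between -0.005 and 0.005 m and x of handpiece_center in the frame of clip_seat between -0.01 and 0.01 m and y of handpiece_center in the frame of clip_seat between -0.016 and 0.016 m and angle between the y axis of handpiece_center and the y axis of clip_seat, either way round below 0.17 rad and value of joint clip_jaw below 0.05 rad and linear speed of handpiece below 0.02 m/s); the robot touches nothing.
It fails at once if the syringe or the marker is shifted by more than 30 mm (distance of any of syringe_center, marker_center from where it was at the start of the episode above 0.03 m).
It also fails if it takes over 48 s, if anything falls off the work surface, if the arm or the gripper's body presses on something with over 40 N, if the wrist force passes 120 N, or if a joint passes its speed limit or range.

ROBOT

A 7-joint arm with a two-finger parallel gripper is mounted at the origin on a cart in front of the work surface, level with it; the furniture and walls round the work are solid. World frame = base frame: x ahead of the robot, y to its left, z up, the work surface at z = 0. Lengths are in m, angles in rad, forces in N, time in s.
With the tool pointing down it reaches from about 0.35 to 0.9 m from the base axis. Payload 8.1 kg.
Tool frame: the origin (TCP) lies midway between the tips of the shut fingers; the grasp point (between the pads) lies 19 mm behind it; x points along the fingers, z is the direction in which the jaws open and shut, and the axes are right-handed (so a half turn about x gives the same grasp; the last joint's range is limited). The gripper opens to 92 mm and grips with 3 to 60 N. Pads are 19 mm wide; open, the fingers measure 130 mm over their backs; the gripper's body (75 mm by 190 mm) begins 47 mm behind the grasp point.
Start: joints at [-1.337, 0.434, 0.025, 1.573, -0.012, 1.134, -0.075], TCP at [0.207, 0.59, 0.227] pointing down, gripper open.
Joint ranges: [-2.62, 2.62], [-0.44, 2.09], [-1.27, 1.32], [0.08, 2.57], [-1.32, 4.46], [0.12, 2], [-2.74, 2.74]. Speed limits (rad/s): [2.22, 2.22, 3.01, 3.01, 3.14, 3.14, 3.14].

INTERFACE

Orientations are given as a rotation vector (axis times angle).
In Python, from cell import arm gives the robot as it stands. The module is installed in compiled form; this text tells all that it offers.
- The arm moves only by the tool move_arm, never from a script. Its argument "steps" is text: rows parted by semicolons, each of 5 numbers parted by spaces: the shift along the tool's x, y, z in m, then the turn about the tool's x in rad, then the closure in counts, from 0 (fully open) to 255 (shut). A call has 1 to 10 rows; each row is the pose to reach, as a shift and turn from the pose commanded when the call began, along the tool's axes at that moment; what a row does not reach only later rows make up. A row lasts 1/12 s, in which the tool goes at most 41.7 mm and 7.16 degrees, less where a joint would pass 70% of its speed; a pose out of reach is approached as far as the arm can. A call with a gripper value outside its range is refused whole. The fingers move at their own pace and stop on an object; "squeeze" is the grip in N (left out, the last holds). Time passes only in rows, so rows that repeat a pose let the fingers close. It gives the time, the measured TCP pose, the force and the opening at its end, in the units of the state.
- arm.observe(): the state, without advancing time (a new reading comes with each control period).
- arm.get_image(name): name is "scene" or "top" or "wrist"; returns a dict with "img" (420x560x3 uint8, blue, green, red), "z_map" (420x560 float32, m along the optical axis (not along the pixel's ray), 0 where there is no reading), "vfov" (degrees; the focal length in pixels is half the picture's height over the tangent of half this angle, whatever the lens; pixels are square), "cx", "cy" (the principal point, pixels), "extrinsics" (4x4, takes a point from camera to world coordinates). Camera axes: x right, y up, looking along -z (the intrinsics and any distortion apply to the point x, -y, -z); pixel columns grow to the right and rows downward; lengths in m; the calibration is good to about 2 mm. The wrist camera is an equidistant fisheye: a pixel r from the principal point sees the ray r / f radians off the axis. A picture is of the moment at which its call begins.
- arm.sign_off(): hands the job in, once; it reports no verdict.
The state is a dict: "clock": time; "joints": joint angles; "dq": joint speeds; "joint_efforts": joint torques, N m; "position": TCP position; "ee_rot": TCP orientation; "force": force on the tool from outside, world axes, zero at the start; "ft_torque": the same for the moment, N m; "width": opening from 0.0 (shut) to 1.0 (fully open).
Only numpy, scipy, OpenCV 4.12 (cv2) and the standard library are available. Lean on these libraries where they do the work, as an engineer would, in place of code of your own. Each camera call takes 0.05 s, during which the arm holds its last target.

## Working session

There is one attempt and no reset: what is moved stays moved. The work goes in short steps, Python scripts to look and compute and a tool call to move; the robot and the scene stay as the last step left them, time stands still between calls to the robot, and variables do not carry over. Pictures are saved under pics/ and viewed, and the job is handed in when it is done.

Besides the shell and the picture viewer there is one more tool, called after "Request:" as a command line: name --argument value ..., lists and objects as JSON in quotes. move_arm: Moves the arm, as the interface text tells. Its arguments: {"type":"object","properties":{"steps":{"type":"string"},"squeeze":{"type":"number"}},"required":["steps"]}

```bash
mkdir -p pics; cat > h.py <<'E'
import numpy as np, cv2
from cell import arm
from scipy.spatial.transform import Rotation as R
np.set_printoptions(precision=4,suppress=True)
def grab(n):
    d=arm.get_image(n); np.savez('%s.npz'%n,**d); return d
def load(n): return dict(np.load('%s.npz'%n))
def ray(d,u,v,fish=False):
    f=210/np.tan(np.radians(float(d['vfov']))/2)
    x=(u-float(d['cx']))/f; y=(v-float(d['cy']))/f
    if fish:
        r=np.hypot(x,y); s=np.sin(r)/r if r>1e-9 else 1; p=np.array([x*s,-y*s,-np.cos(r)])
    else: p=np.array([x,-y,-1.])
    E=d['extrinsics']; return E[:3,3],E[:3,:3]@p
def onplane(d,u,v,z,fish=False):
    o,r=ray(d,u,v,fish); return o+r*(z-o[2])/r[2]
def pt(d,u,v,fish=False):
    z=float(d['z_map'][int(round(v)),int(round(u))]); o,r=ray(d,u,v,fish)
    c=d['extrinsics'][:3,:3].T@r
    return o+r*z/(-c[2])
def tri(a,b):
    A=np.zeros((3,3));B=np.zeros(3)
    for o,r in (a,b):
        r=r/np.linalg.norm(r);P=np.eye(3)-np.outer(r,r);A+=P;B+=P@o
    p=np.linalg.solve(A,B); return p
E
python3 - <<'E'
from h import *
print(arm.observe())
for n in('scene','top','wrist'):
    d=grab(n); cv2.imwrite(f'pics/{n}0.png',d['img']); print(n,d['vfov'],d['cx'],d['cy']);print(d['extrinsics'])
E
```

```text
{'clock': 0.0, 'joints': array([-1.3366,  0.4353,  0.025 ,  1.5741, -0.0116,  1.134 , -0.0751]), 'dq': array([-0.0019, -0.0013,  0.0034,  0.0005, -0.0002,  0.0021,  0.0002]), 'joint_efforts': array([ -0.0003, -66.7836,   0.9853, -31.4469,  -0.0604,   0.0427,
         0.0002]), 'position': array([0.2064, 0.5894, 0.2259]), 'ee_rot': array([-0.9587,  1.3512,  0.9569]), 'force': array([ 0.1533,  0.0719, -0.3104]), 'ft_torque': array([ 0.0088, -0.0163,  0.0663]), 'width': 1.0029263164062294}
scene 45.121215211073135 286.8083176602388 209.67240451886795
[[ 0.6297  0.3437 -0.6966 -0.4841]
 [-0.7766  0.2987 -0.5547 -0.6234]
 [ 0.0174  0.8903  0.455   0.6942]
 [ 0.      0.      0.      1.    ]]
top 53.657687833175856 277.0489564071365 210.97969622343692
[[-0.0025  0.9849 -0.1729  0.3065]
 [-0.9997  0.0019  0.0256  0.1322]
 [ 0.0256  0.1729  0.9846  1.1084]
 [ 0.      0.      0.      1.    ]]
wrist 65.70646984690485 279.9339931454557 202.66864264246536
[[ 0.3304 -0.9133 -0.2382  0.1409]
 [ 0.9438  0.3192  0.0854  0.6106]
 [-0.002  -0.2531  0.9674  0.3851]
 [ 0.      0.      0.      1.    ]]
```

View pics/scene0.png

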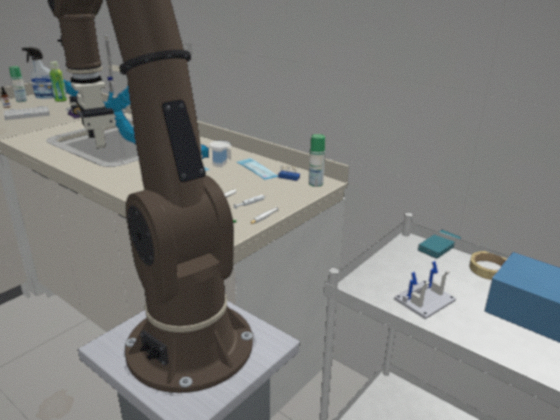

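View pics/top0.png

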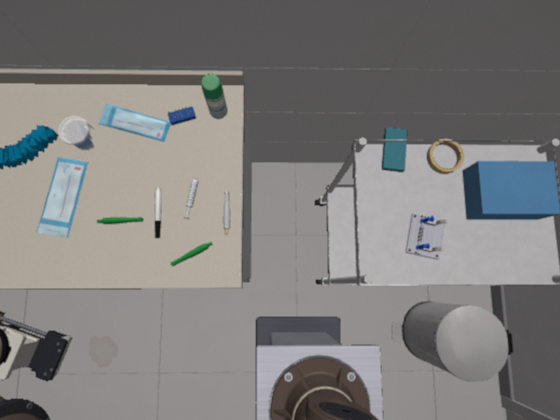

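View pics/wrist0.png

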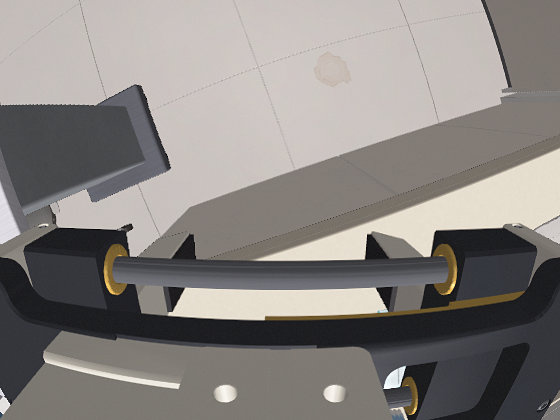

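```bash
python3 - <<'E'
from h import *
d=load('top');i=d['img']
cv2.imwrite('pics/tc1.png',cv2.resize(i[170:270,140:250],None,fx=6,fy=6,interpolation=cv2.INTER_CUBIC))
cv2.imwrite('pics/tc2.png',cv2.resize(i[200:270,390:470],None,fx=8,fy=8,interpolation=cv2.INTER_CUBIC))
s=load('scene')['img']
cv2.imwrite('pics/sc1.png',cv2.resize(s[170:240,190:310],None,fx=6,fy=6,interpolation=cv2.INTER_CUBIC))
cv2.imwrite('pics/sc2.png',cv2.resize(s[250:325,385:465],None,fx=8,fy=8,interpolation=cv2.INTER_CUBIC))
E
```

```text
(no output)
```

View pics/tc1.png

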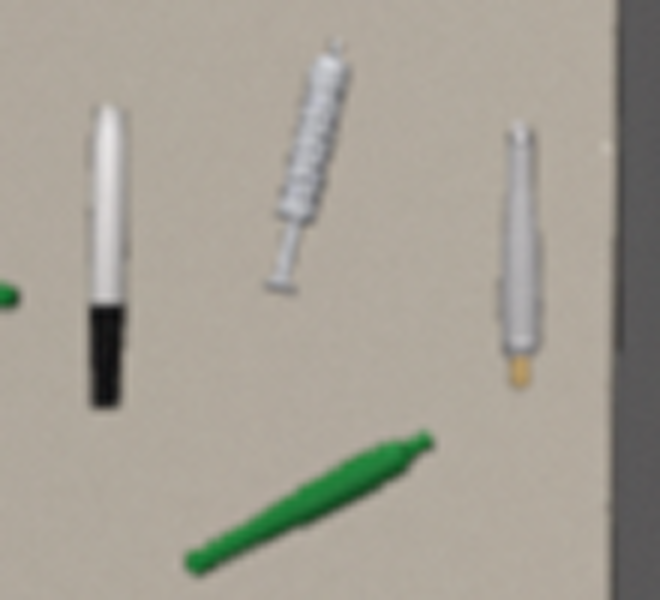

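View pics/tc2.png

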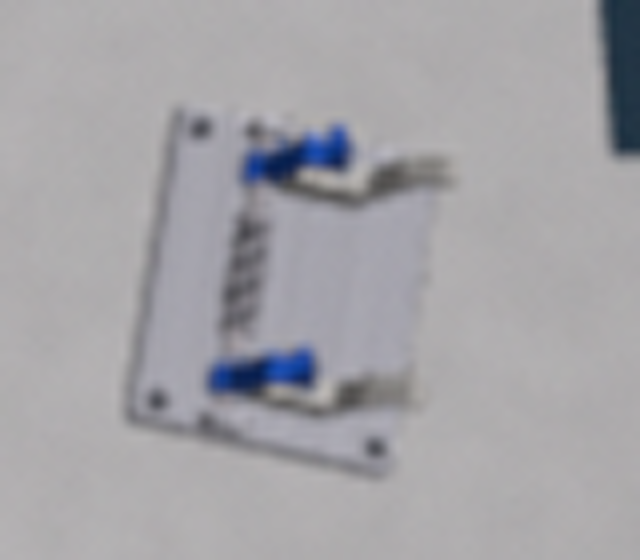

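View pics/sc1.png

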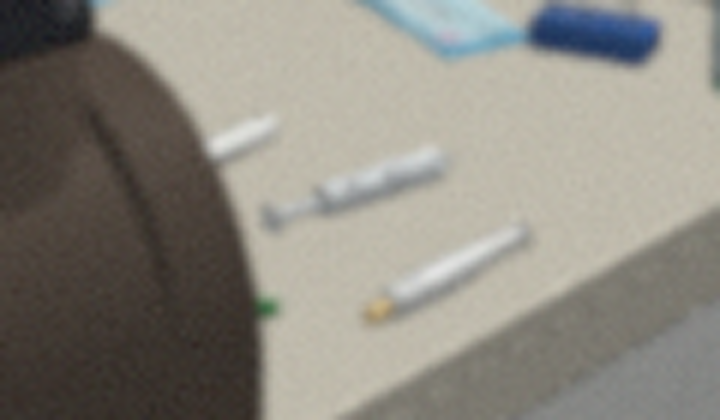

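View pics/sc2.png

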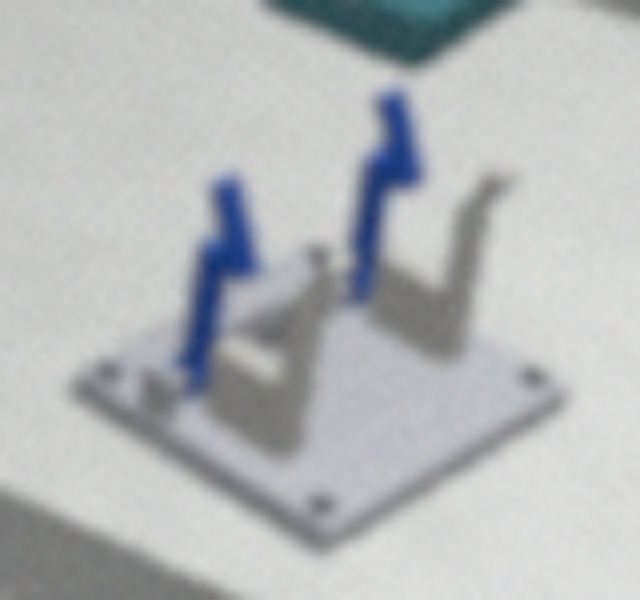

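```bash
python3 - <<'E'
from h import *
t=load('top');s=load('scene')
T=lambda x,y,u0,v0,k:(u0+(x+.5)/k-.5,v0+(y+.5)/k-.5)
A=lambda x,y:T(x,y,140,170,6); B=lambda x,y:T(x,y,390,200,8)
C=lambda x,y:T(x,y,190,170,6); D=lambda x,y:T(x,y,385,250,8)
for n,a,b in(('head',A(520,124),C(527,230)),('tail',A(519,387),C(370,313)),('taperend',A(519,352),C(395,297))):
    print(n,tri(ray(t,*a),ray(s,*b)),onplane(t,*a,.009),onplane(s,*b,.009),pt(t,*a),pt(s,*b))
for n,a,b in(('BL',B(130,420),D(75,385)),('TL(sceneTop)',B(180,110),D(318,245)),('BR',B(388,475),D(318,545)),('jawtip top',B(342,150),D(410,172)),('jawtip bot',B(308,365),D(248,265)),('eartop far',B(342,140),D(392,95)),):
    print(n,tri(ray(t,*a),ray(s,*b)),pt(t,*a),pt(s,*b))
for p in((420,240),(440,225),(405,215)): print('trolley',pt(t,*p))
for p in((165,270),(160,180)): print('wt',pt(t,*p))
for p in((407,203),(490,180)):print(pt(t,*p))
E
```

```text
head [0.5563 0.241  0.0085] [0.5562 0.2409 0.009 ] [0.5554 0.2404 0.009 ] [0.5541 0.24   0.0183] [0.5504 0.2363 0.0123]
tail [0.4371 0.2386 0.011 ] [0.437  0.2391 0.009 ] [0.4401 0.2407 0.009 ] [0.4375 0.2396 0.0045] [0.44   0.2405 0.0091]
taperend [0.453  0.2381 0.0133] [0.4526 0.2394 0.009 ] [0.4598 0.2425 0.009 ] [0.4514 0.2385 0.0181] [0.4537 0.237  0.0134]
BL [ 0.3893 -0.2401  0.0066] [ 0.3899 -0.2429 -0.0018] [ 0.3872 -0.241   0.0083]
TL(sceneTop) [ 0.4942 -0.2629  0.0084] [ 0.4943 -0.2632  0.0064] [ 0.4959 -0.2628  0.0076]
BR [ 0.37   -0.3243  0.0068] [ 0.3712 -0.3276  0.0022] [ 0.3713 -0.3224  0.0045]
jawtip top [ 0.4716 -0.295   0.0603] [ 0.4688 -0.2872  0.0815] [ 0.4721 -0.2941  0.0594]
jawtip bot [ 0.4023 -0.2799  0.059 ] [ 0.4003 -0.27    0.086 ] [ 0.3995 -0.2801  0.0603]
eartop far [ 0.4713 -0.2862  0.0824] [ 0.472  -0.2874  0.0814] [ 0.4761 -0.2838  0.0787]
trolley [ 0.4198 -0.2738  0.024 ]
trolley [ 0.4621 -0.3369  0.0081]
trolley [ 0.4903 -0.2451  0.002 ]
wt [0.3431 0.3981 0.0006]
wt [0.5859 0.4221 0.0015]
[ 0.5239 -0.253   0.0006]
[ 0.5665 -0.4387  0.0914]
```

```bash
cat >> h.py <<'E'
def plan(target,zdir,tz=None):
    """shift in tool axes to world target; turn about tool x so that jaw dir || zdir"""
    o=arm.observe();p=o['position'];M=R.from_rotvec(o['ee_rot']).as_matrix()
    s=M.T@(np.array(target)-p)
    zt=M.T@np.array([*zdir,0.]); a=np.arctan2(-zt[1],zt[2])
    a=(a+np.pi/2)%np.pi-np.pi/2
    print('clock',o['clock'],'p',p,'F',o['force'],'w',o['width']);print(M);print('shift',s,'turn',a,'other',a-np.sign(a)*np.pi,'q',o['joints'])
E
python3 - <<'E'
from h import *
plan((.497,.240,.15),(0,1))
E
```

```text
clock 0.15 p [0.2065 0.5895 0.2261] F [-0.1079 -0.5249 -0.1467] w 0.9968890848849105
[[-0.0003 -0.9438  0.3306]
 [-0.0011  0.3306  0.9438]
 [-1.     -0.0001 -0.0012]]
shift [ 0.0765 -0.3897 -0.2337] turn -0.3368913035476495 other 2.8047013500421434 q [-1.3366  0.4351  0.025   1.5739 -0.0116  1.134  -0.0751]
```

Request:
move_arm --steps "0 -0.04 -0.024 -0.035 0;0 -0.08 -0.048 -0.07 0;0.005 -0.12 -0.07 -0.1 0;0.01 -0.16 -0.095 -0.14 0;0.015 -0.2 -0.12 -0.17 0;0.02 -0.23 -0.14 -0.2 0;0.03 -0.265 -0.16 -0.24 0;0.04 -0.3 -0.18 -0.27 0;0.04 -0.335 -0.2 -0.3 0;0.04 -0.37 -0.22 -0.337 0" --squeeze 20

```text
clock: 0.98
position: [0.4724, 0.2707, 0.1863]
ee_rot: [-1.211, 1.21, 1.211]
force: [0.3, 0.0, 0.3]
width: 1.002
```

Request:
move_arm --steps "0 0 0 0 0;0 0 0 0 0;0 0 0 0 0"

```text
clock: 1.23
position: [0.4717, 0.2729, 0.187]
ee_rot: [-1.208, 1.21, 1.209]
force: [0.2, -0.2, -0.2]
width: 1.001
```

```bash
python3 - <<'E'
from h import *
d=grab('wrist');cv2.imwrite('pics/w1.png',d['img'])
plan((.497,.240,.15),(0,1))
E
```

```text
clock 1.2833 p [0.4712 0.2738 0.187 ] F [ 0.3629  1.1247 -0.0401] w 1.0004097780036176
[[-0.0006 -1.     -0.0012]
 [ 0.0005 -0.0012  1.    ]
 [-1.      0.0006  0.0005]]
shift [ 0.037  -0.0258 -0.0338] turn 0.0011812669136448406 other -3.1404113866761483 q [-0.6831  0.3425  0.0774  1.8262 -0.0323  0.9743  0.98  ]
```

View pics/w1.png

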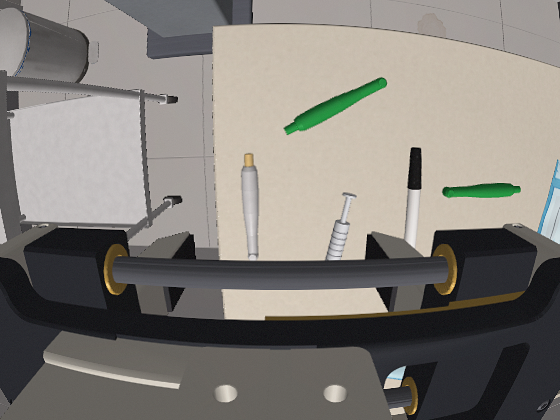

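Wrist view: the handpiece (tail 249,155; head 253,257), the syringe (340,225), the marker (412,200), and the green look-alikes (335,105) and (480,190). I choose the pale one with the tan tail.

```bash
python3 - <<'E'
from h import *
d=load('wrist');t=load('top')
cv2.imwrite('pics/w1c.png',cv2.resize(d['img'][140:270,190:320],None,fx=4.5,fy=4.5,interpolation=cv2.INTER_CUBIC))
for p in((249,153.5),(249.5,166),(249.5,185),(251,225),(253,256)):print(p,onplane(d,*p,.009,True),onplane(d,*p,.018,True),pt(d,*p,True))
print('tri tail',tri(ray(d,249,153.5,True),ray(t,226.4,234.1)))
print('tri head',tri(ray(d,253,258,True),ray(t,226.6,190.3)))
E
```

```text
(249, 153.5) [0.4373 0.2391 0.009 ] [0.4364 0.24   0.018 ] [0.4369 0.2396 0.0135]
(249.5, 166) [0.4505 0.2394 0.009 ] [0.4492 0.2403 0.018 ] [0.4495 0.2401 0.0161]
(249.5, 185) [0.4709 0.239  0.009 ] [0.469  0.2399 0.018 ] [0.469  0.2399 0.0181]
(251, 225) [0.5155 0.2396 0.009 ] [0.5125 0.2404 0.018 ] [0.513  0.2403 0.0164]
(253, 256) [0.5526 0.2408 0.009 ] [0.5486 0.2416 0.018 ] [0.5491 0.2415 0.017 ]
tri tail [0.4376 0.2387 0.0046]
tri head [0.5569 0.2403 0.005 ]
```

View pics/w1c.png

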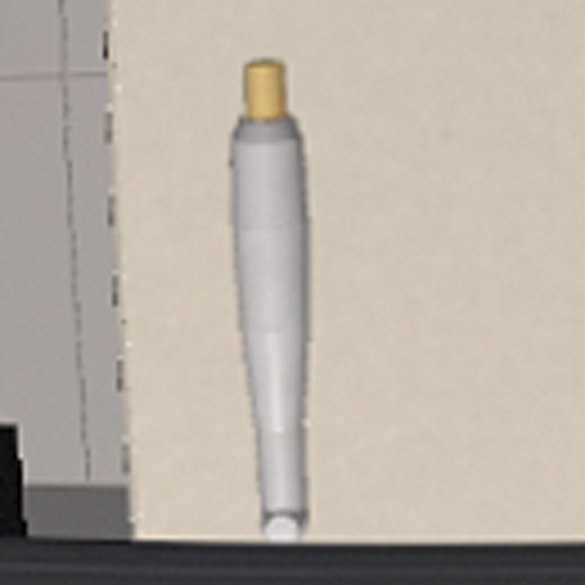

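Request:
move_arm --steps "0.03 -0.012 -0.017 -0.01 0;0.06 -0.026 -0.034 -0.01 0;0.09 -0.026 -0.034 -0.01 0;0.12 -0.026 -0.034 -0.01 0;0.13 -0.026 -0.034 -0.01 0;0.13 -0.026 -0.034 -0.01 0;0.13 -0.026 -0.034 -0.01 0"

```text
clock: 1.87
position: [0.4975, 0.2401, 0.0577]
ee_rot: [-1.218, 1.204, 1.219]
force: [0.4, -0.6, 0.3]
width: 1.0
```

```bash
python3 - <<'E'
from h import *
plan((.497,.240,.003),(-.013,1))
d=grab('wrist');cv2.imwrite('pics/w2.png',d['img'])
E
```

```text
clock 1.8667 p [0.4975 0.2401 0.0577] F [ 0.4079 -0.6075  0.3384] w 1.0002097498214944
[[-0.0005 -0.9999 -0.0121]
 [ 0.0002 -0.0121  0.9999]
 [-1.      0.0005  0.0002]]
shift [ 0.0547  0.0005 -0.0001] turn -0.0009100914133519655 other 3.1406825621764414 q [-0.5971  0.5177  0.0702  1.9331 -0.0551  0.6929  1.0893]
```

View pics/w2.png

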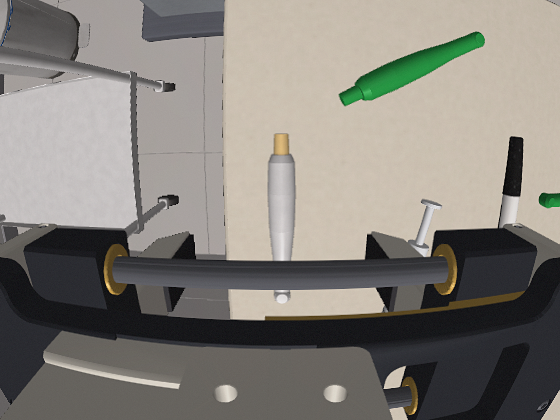

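Request:
move_arm --steps "0.02 0 0 0 60;0.04 0 0 0 60;0.054 0 0 0 60;0.054 0 0 0 60;0.054 0 0 0 60"

```text
clock: 2.33
position: [0.4985, 0.2395, 0.0044]
ee_rot: [-1.217, 1.203, 1.217]
force: [0.4, -0.0, 1.3]
width: 0.772
```

Request:
move_arm --steps "0 0 0 0 255;0 0 0 0 255;0 0 0 0 255;0 0 0 0 255;0 0 0 0 255;0 0 0 0 255;0 0 0 0 255;0 0 0 0 255" --squeeze 30

```text
clock: 3.0
position: [0.498, 0.2388, 0.0031]
ee_rot: [-1.217, 1.204, 1.217]
force: [-0.6, -0.6, 0.5]
width: 0.237
```

Request:
move_arm --steps "0 0 0 0 255;0 0 0 0 255;0 0 0 0 255"

```text
clock: 3.25
position: [0.498, 0.2388, 0.0031]
ee_rot: [-1.217, 1.204, 1.217]
force: [-0.2, 0.1, 1.7]
width: 0.198
```

Request:
move_arm --steps "-0.02 0 0 0 255;-0.05 0 0 0 255;-0.08 0 0 0 255;-0.12 0 0 0 255;-0.15 0 0 0 255;-0.15 0 0 0 255;-0.15 0 0 0 255"

```text
clock: 3.83
position: [0.4989, 0.2392, 0.1548]
ee_rot: [-1.217, 1.201, 1.215]
force: [0.7, -0.4, -1.4]
width: 0.195
```

```bash
python3 - <<'E'
from h import *
d=grab('wrist');cv2.imwrite('pics/w3.png',d['img'])
s=grab('scene')['img'];cv2.imwrite('pics/s3.png',cv2.resize(s[120:240,150:330],None,fx=4,fy=4))
plan((.434,-.292,.15),(.213,.977))
E
```

```text
clock 3.9333 p [0.4973 0.2383 0.1522] F [ 0.1483 -0.8552 -1.3798] w 0.19622853001761667
[[-0.0013 -0.9999 -0.0102]
 [-0.0007 -0.0102  0.9999]
 [-1.      0.0013 -0.0007]]
shift [ 0.0027  0.0687 -0.5297] turn 0.2248250520613766 other -2.9167676015284165 q [-0.6097  0.3914  0.088   1.8508 -0.0427  0.9026  1.0792]
```

View pics/w3.png

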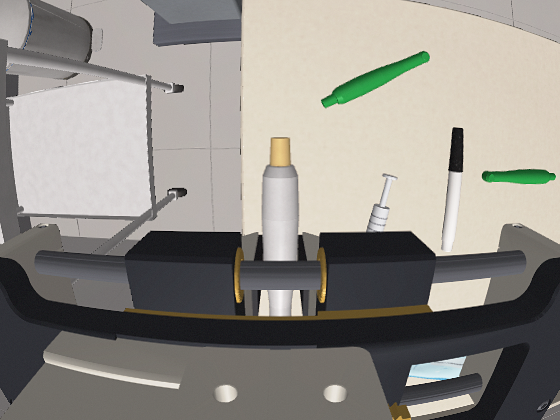

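View pics/s3.png

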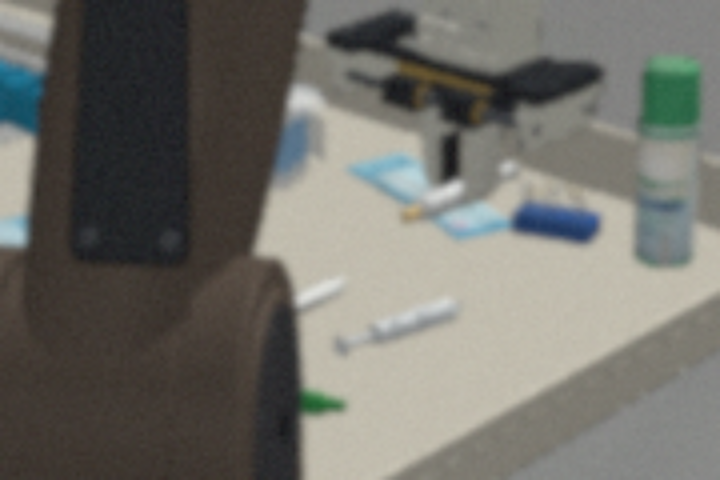

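```bash
python3 - <<'E'
from h import *
t=load('top')
z=t['z_map'];vs,us=np.mgrid[0:420,0:560]
P=np.array([[pt(t,u,v) for u in range(300,560)] for v in range(100,300)])
m=P[...,2]>.04
for lo,hi in((.04,.1),(.1,.15),(.15,.4)):
    k=(P[...,2]>lo)&(P[...,2]<hi); n,l,st,c=cv2.connectedComponentsWithStats(k.astype(np.uint8))
    for i in range(1,n):
        if st[i,4]>4: print(lo,st[i],P[l==i].min(0),P[l==i].max(0))
E
```

```text
0.04 [57 37 10 11 80] [ 0.6688 -0.1308  0.0402] [ 0.6905 -0.1101  0.0708]
0.04 [245  38  15  11 105] [ 0.6689 -0.6527  0.0401] [ 0.6903 -0.6288  0.0685]
0.04 [ 168   60   92   57 4823] [ 0.4794 -0.6136  0.0401] [ 0.6212 -0.4095  0.0981]
0.04 [125 115  10   6  40] [ 0.4667 -0.3009  0.0421] [ 0.4776 -0.2831  0.0874]
0.04 [137 119  11   5  44] [ 0.4596 -0.3267  0.0413] [ 0.4707 -0.3131  0.082 ]
0.04 [121 143   9   5  38] [ 0.3969 -0.2787  0.0414] [ 0.4075 -0.2653  0.0883]
0.04 [132 146  12   5  45] [ 0.391  -0.3112  0.0402] [ 0.401  -0.2977  0.0827]
0.04 [ 62 174  11   9  80] [ 0.3105 -0.1318  0.0404] [ 0.3304 -0.1113  0.0693]
```

Request:
move_arm --steps "0 0 -0.03 0.01 255;-0.005 0 -0.065 0.03 255;-0.01 0 -0.105 0.05 255;-0.01 0 -0.145 0.07 255;-0.01 -0.005 -0.185 0.09 255;-0.01 -0.01 -0.225 0.11 255;-0.01 -0.015 -0.265 0.13 255;-0.01 -0.02 -0.305 0.15 255;-0.01 -0.025 -0.345 0.17 255;-0.01 -0.03 -0.38 0.19 255"

```text
clock: 4.77
position: [0.5304, -0.1438, 0.1613]
ee_rot: [-1.073, 1.293, 1.076]
force: [0.3, 0.1, -2.1]
width: 0.203
```

```bash
python3 - <<'E'
from h import *
plan((.53,-.28,.16),(.213,.977))
E
```

```text
clock 4.7667 p [ 0.5304 -0.1438  0.1613] F [ 0.2713  0.0908 -2.0665] w 0.2026839761908517
[[-0.0032 -0.9835  0.1811]
 [-0.0003  0.1811  0.9835]
 [-1.      0.0031 -0.0008]]
shift [ 0.0014 -0.0243 -0.1341] turn 0.03253723396120245 other -3.1090554196285907 q [-0.021   0.3822  0.2509  1.8541 -0.1152  0.9225  1.6713]
```

Request:
move_arm --steps "0 -0.006 -0.035 0.01 255;0 -0.013 -0.07 0.02 255;0 -0.02 -0.105 0.03 255;0 -0.024 -0.13 0.032 255;0 -0.024 -0.134 0.032 255;0 -0.024 -0.134 0.032 255;0 -0.024 -0.134 0.032 255;0 -0.024 -0.134 0.032 255"

```text
clock: 5.43
position: [0.5314, -0.2751, 0.162]
ee_rot: [-1.051, 1.301, 1.055]
force: [-0.3, 0.2, -0.3]
width: 0.198
```

```bash
python3 - <<'E'
from h import *
plan((.434,-.292,.13),(.213,.977))
d=grab('wrist');cv2.imwrite('pics/w4.png',d['img'])
E
```

```text
clock 5.4333 p [ 0.5314 -0.2751  0.162 ] F [-0.308   0.2404 -0.3195] w 0.19766569992792582
[[-0.0016 -0.978   0.2084]
 [ 0.0016  0.2084  0.978 ]
 [-1.      0.0019  0.0012]]
shift [ 0.0322  0.0917 -0.0369] turn 0.004697034792166654 other -3.1368956187976265 q [ 0.1906  0.4574  0.2815  1.7357 -0.15    0.9717  1.8907]
```

View pics/w4.png

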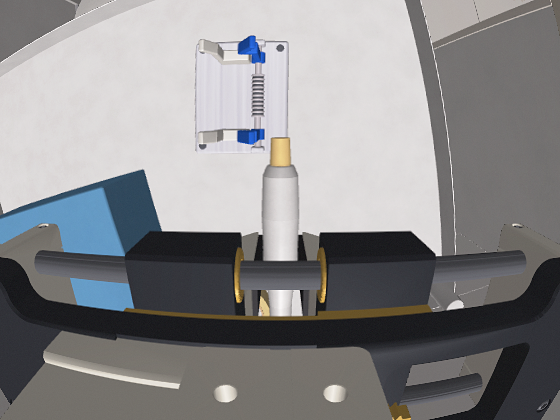

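```bash
python3 - <<'E'
from h import *
d=load('wrist')
cv2.imwrite('pics/w4c.png',cv2.resize(d['img'][30:160,185:305],None,fx=6,fy=6,interpolation=cv2.INTER_CUBIC)[:,:])
E
```

```text
(no output)
```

View pics/w4c.png

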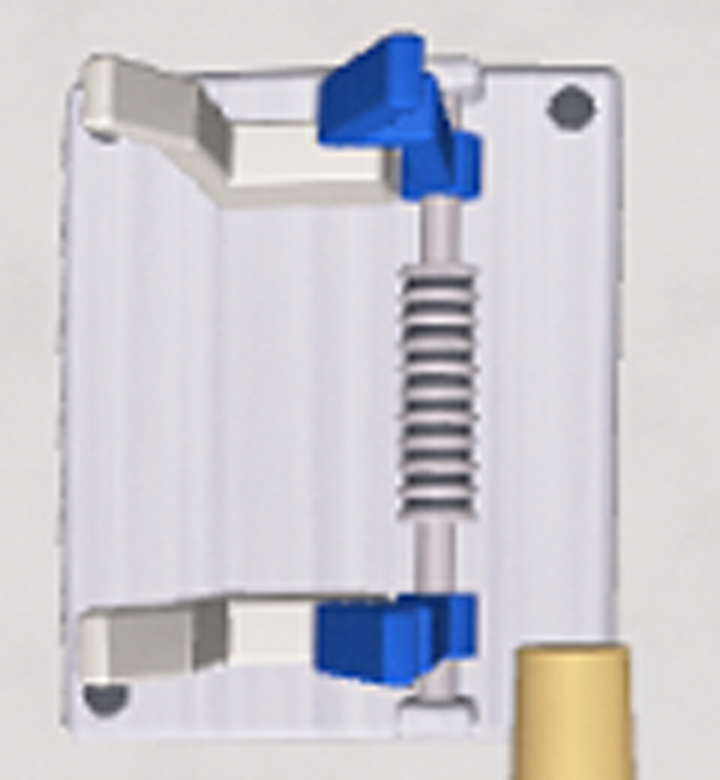

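```bash
python3 - <<'E'
from h import *
d=load('wrist')
Q=lambda x,y:(185+(x+.5)/6-.5,30+(y+.5)/6-.5)
g={}
for n,x,y,z in(('TL',75,83,.01),('TR',619,68,.01),('BL',68,738,.01),('t_in',231,185,.033),('t_out',236,122,.033),('b_in',230,600,.033),('b_out',229,662,.033),('shaft_t',438,230,.023),('shaft_b',435,560,.023),('noseT_in',320,140,.055),('noseB_out',318,675,.06),('hole1',572,107,.01),('hole2',105,697,.01)):
    u,v=Q(x,y); g[n]=onplane(d,u,v,z,True); print(n,g[n],pt(d,u,v,True))
ax=(g['b_in']+g['b_out']-g['t_in']-g['t_out'])/2; ax[2]=0
print('fork sep',np.linalg.norm(ax),'ang',np.degrees(np.arctan2(ax[1],ax[0])))
sh=g['shaft_b']-g['shaft_t'];print('shaft ang',np.degrees(np.arctan2(sh[1],sh[0])))
yl=g['BL']-g['TL'];print('plate y',np.linalg.norm(yl),np.degrees(np.arctan2(yl[1],yl[0])))
xl=g['TR']-g['TL'];print('plate x',np.linalg.norm(xl),np.degrees(np.arctan2(xl[1],xl[0])))
Y=ax/np.linalg.norm(ax);X=np.array([-Y[1],Y[0],0])
c=(g['b_in']+g['b_out']+g['t_in']+g['t_out'])/4+.0125*X;print('c forks',c)
print('c plate',(g['BL']+g['TR'])/2)
print('c holes',(g['hole1']+g['hole2'])/2)
print('c shaft x', (g['shaft_b']+g['shaft_t'])/2-.017*X, 'X',X)
E
```

```text
TL [ 0.3706 -0.3244  0.01  ] [ 0.3681 -0.3261  0.0014]
TR [ 0.3897 -0.2391  0.01  ] [ 0.3871 -0.2383 -0.0005]
BL [ 0.4761 -0.3491  0.01  ] [ 0.4764 -0.3515  0.0014]
t_in [ 0.3997 -0.3     0.033 ] [ 0.4    -0.2999  0.0343]
t_out [ 0.3903 -0.2973  0.033 ] [ 0.3905 -0.2973  0.0335]
b_in [ 0.4608 -0.3135  0.033 ] [ 0.4608 -0.3133  0.0345]
b_out [ 0.4698 -0.3158  0.033 ] [ 0.4698 -0.3157  0.0337]
shaft_t [ 0.4122 -0.2721  0.023 ] [ 0.4119 -0.2721  0.0213]
shaft_b [ 0.4619 -0.2832  0.023 ] [ 0.4618 -0.2834  0.0214]
noseT_in [ 0.4014 -0.284   0.055 ] [ 0.4027 -0.2836  0.0603]
noseB_out [ 0.4737 -0.2994  0.06  ] [ 0.4756 -0.3063  0.011 ]
hole1 [ 0.3946 -0.2477  0.01  ] [ 0.395  -0.2478  0.0119]
hole2 [ 0.471  -0.3414  0.01  ] [ 0.471  -0.3408  0.0124]
fork sep 0.07204621040944237 ang -12.81753929985064
shaft ang -12.663325659083538
plate y 0.1082908437085008 -13.196524730818805
plate x 0.08743534924884634 77.43619302975371
c forks [ 0.4329 -0.2945  0.033 ]
c plate [ 0.4329 -0.2941  0.01  ]
c holes [ 0.4328 -0.2945  0.01  ]
c shaft x [ 0.4332 -0.2942  0.023 ] X [0.2218 0.9751 0.    ]
```

```bash
python3 - <<'E'
from h import *
d=load('wrist');cv2.imwrite('pics/w4d.png',cv2.resize(d['img'][125:325,230:330],None,fx=4,fy=4,interpolation=cv2.INTER_CUBIC))
o=arm.observe();p=o['position'];M=R.from_rotvec(o['ee_rot']).as_matrix()
for q in((280.5,137),(280.5,150),(281,163),(281,175),(281,200),(281,225)):
    print(q,M.T@(onplane(d,*q,p[2]+.006,True)-p),M.T@(pt(d,*q,True)-p))
E
```

```text
(280.5, 137) [-0.0059  0.061  -0.0016] [-0.0041  0.0609 -0.0016]
(280.5, 150) [-0.0059  0.0549 -0.0016] [-0.0107  0.0553 -0.0016]
(281, 163) [-0.0059  0.0487 -0.0014] [-0.0104  0.0493 -0.0014]
(281, 175) [-0.0059  0.0429 -0.0014] [-0.0141  0.0443 -0.0014]
(281, 200) [-0.006   0.0307 -0.0014] [-0.0141  0.0327 -0.0014]
(281, 225) [-0.006   0.0179 -0.0014] [-0.0159  0.0212 -0.0014]
```

View pics/w4d.png

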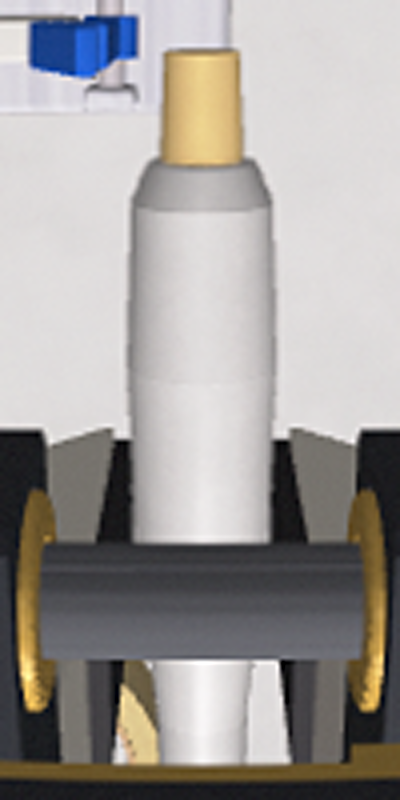

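```bash
python3 - <<'E'
from h import *
plan((.434,-.294,.115),(.2207,.9753))
E
```

```text
clock 5.4833 p [ 0.5316 -0.275   0.1624] F [ 0.2997 -0.6754 -0.8718] w 0.19707946646883304
[[-0.001  -0.9781  0.208 ]
 [ 0.0014  0.208   0.9781]
 [-1.      0.0013  0.0011]]
shift [ 0.0475  0.0915 -0.039 ] turn 0.01303971868442888 other -3.1285529349053642 q [ 0.1903  0.457   0.2816  1.7354 -0.15    0.9717  1.8908]
```

Request:
move_arm --steps "0 0.03 -0.012 0.013 255;0.005 0.06 -0.026 0.013 255;0.01 0.0915 -0.039 0.013 255;0.03 0.0915 -0.039 0.013 255;0.0475 0.0915 -0.039 0.013 255;0.0475 0.0915 -0.039 0.013 255;0.0475 0.0915 -0.039 0.013 255;0.0475 0.0915 -0.039 0.013 255;0.0475 0.0915 -0.039 0.013 255"

```text
clock: 6.23
position: [0.4349, -0.2958, 0.1166]
ee_rot: [-1.044, 1.306, 1.042]
force: [-0.4, 1.2, 0.2]
width: 0.196
```

```bash
python3 - <<'E'
from h import *
plan((.434,-.294,.115),(.2207,.9753))
d=grab('wrist');cv2.imwrite('pics/w5.png',cv2.resize(d['img'][100:330,190:370],None,fx=3.3,fy=3.3,interpolation=cv2.INTER_CUBIC)[:600])
s=grab('scene')['img'];cv2.imwrite('pics/s5.png',cv2.resize(s[200:330,350:500],None,fx=4.5,fy=4.5,interpolation=cv2.INTER_CUBIC))
s=grab('top')['img'];cv2.imwrite('pics/t5.png',cv2.resize(s[190:290,370:490],None,fx=6,fy=6,interpolation=cv2.INTER_CUBIC))
E
```

```text
clock 6.2333 p [ 0.4349 -0.2958  0.1166] F [-0.4459  1.2032  0.1865] w 0.19590147609134295
[[ 0.0014 -0.9751  0.2219]
 [-0.0005  0.2219  0.9751]
 [-1.     -0.0015 -0.0002]]
shift [0.0016 0.0013 0.0016] turn -0.001201091149442668 other 3.1403915624403504 q [ 0.2811  0.4044  0.2844  1.9632 -0.1559  0.7933  2.0003]
```

View pics/w5.png

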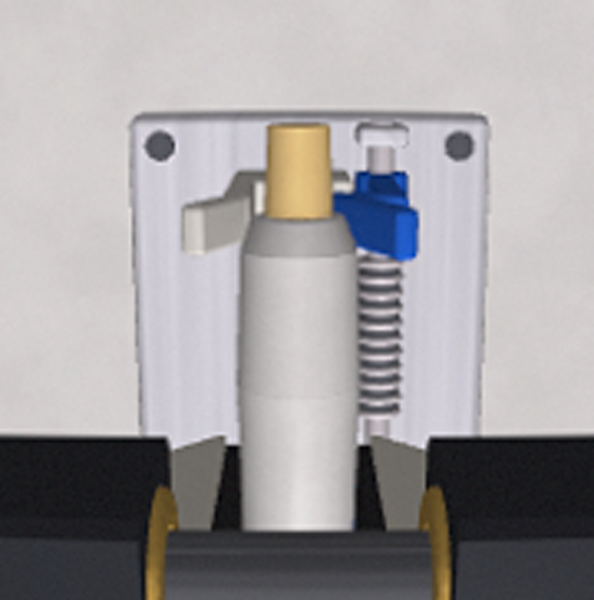

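View pics/s5.png

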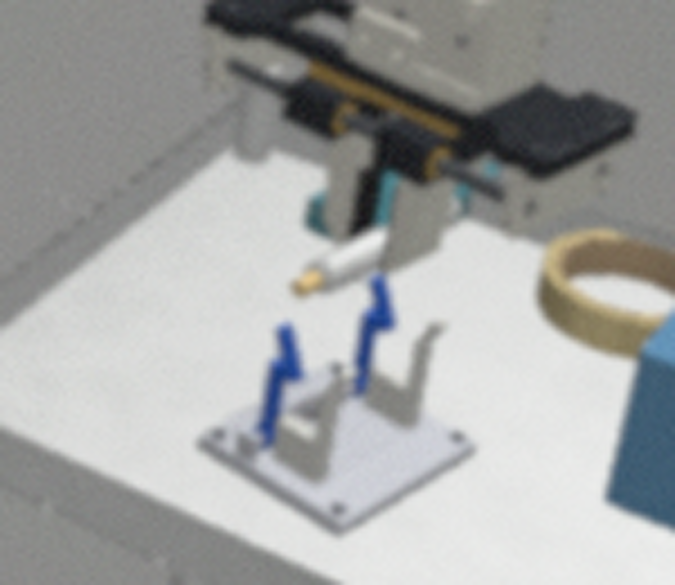

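View pics/t5.png

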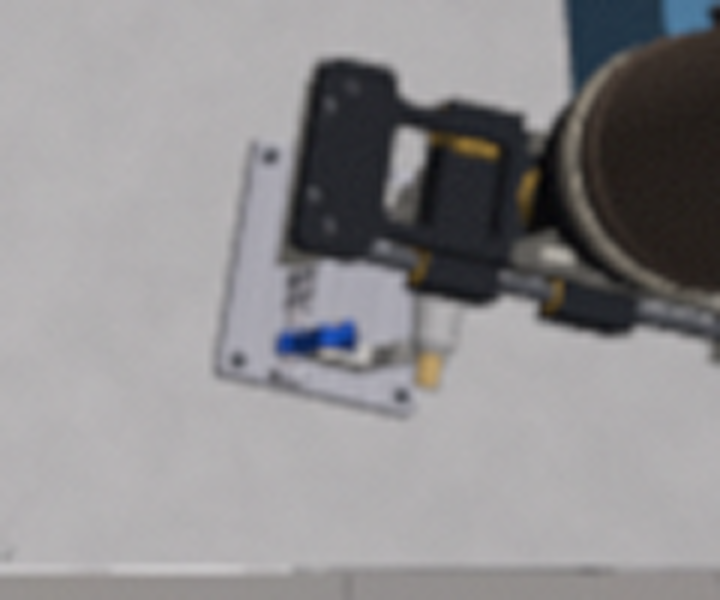

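```bash
python3 - <<'E'
from h import *
d=load('wrist')
o=arm.observe();p=o['position'];M=R.from_rotvec(o['ee_rot']).as_matrix()
Q=lambda x,y:(190+(x+.5)/3.3-.5,100+(y+.5)/3.3-.5)
f=lambda x,y,z:M.T@(onplane(d,*Q(x,y),z,True)-p)
a,b=f(160,145,.01),f(459,145,.01);print(a,b,(a+b)/2,np.linalg.norm(a-b))
a,b=f(135,117,.01),f(489,117,.01);print('plate',a,b,(a+b)/2,np.linalg.norm(a-b))
for y,k in((123,298),(215,298.5),(300,299),(400,299.5)):print('hp',f(k,y,p[2]+.006))
print('shaft', f(380,160,.023),f(379,425,.023), 'earinner', f(414,209,.083),f(386,205,.083))
print('prong top', f(184,228,.078))
E
```

```text
[ 0.1062  0.0491 -0.0359] [0.1062 0.0493 0.0384] [0.1062 0.0492 0.0012] 0.07425604594246017
plate [ 0.1062  0.0562 -0.0421] [0.1062 0.0565 0.0458] [0.1062 0.0564 0.0019] 0.08784926629067594
hp [-0.0061  0.0604 -0.0016]
hp [-0.0061  0.0471 -0.0015]
hp [-0.006   0.0346 -0.0014]
hp [-0.006   0.0192 -0.0013]
shaft [0.0932 0.0464 0.0177] [ 0.0933 -0.0194  0.0186] earinner [0.0332 0.0428 0.0194] [0.0332 0.0435 0.0143]
prong top [ 0.0382  0.0385 -0.0229]
```

Request:
move_arm --steps "0 0.001 0.003 0 255;0.005 0.001 0.003 0 255;0.015 0.001 0.003 0 255;0.029 0.001 0.003 0 255;0.029 0.001 0.003 0 255;0.029 0.001 0.003 0 255;0.029 0.001 0.003 0 255"

```text
clock: 6.97
position: [0.4334, -0.2929, 0.0866]
ee_rot: [-1.042, 1.308, 1.042]
force: [0.5, -0.0, -1.3]
width: 0.196
```

```bash
python3 - <<'E'
from h import *
plan((.434,-.293,.085),(.2207,.9753))
d=grab('wrist');cv2.imwrite('pics/w6.png',cv2.resize(d['img'][90:290,200:360],None,fx=4,fy=4,interpolation=cv2.INTER_CUBIC)[:600])
s=grab('scene')['img'];cv2.imwrite('pics/s6.png',cv2.resize(s[230:330,370:480],None,fx=6,fy=6,interpolation=cv2.INTER_CUBIC))
E
```

```text
clock 6.9667 p [ 0.4334 -0.2929  0.0866] F [ 0.4589 -0.0296 -1.3321] w 0.1960156757931463
[[-0.0004 -0.9748  0.2232]
 [ 0.0001  0.2232  0.9748]
 [-1.      0.0004  0.    ]]
shift [ 0.0016 -0.0006  0.0001] turn -0.0025110167735513667 other 3.1390816368162415 q [ 0.2899  0.4447  0.2702  1.9946 -0.174   0.7244  2.0116]
```

View pics/w6.png

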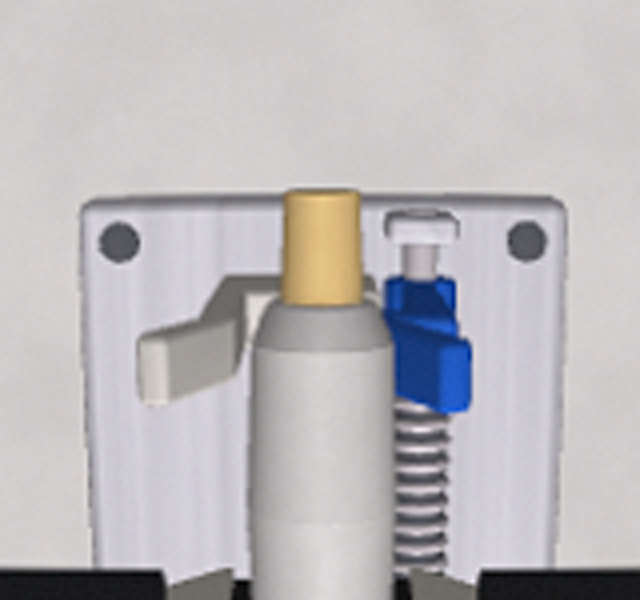

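View pics/s6.png

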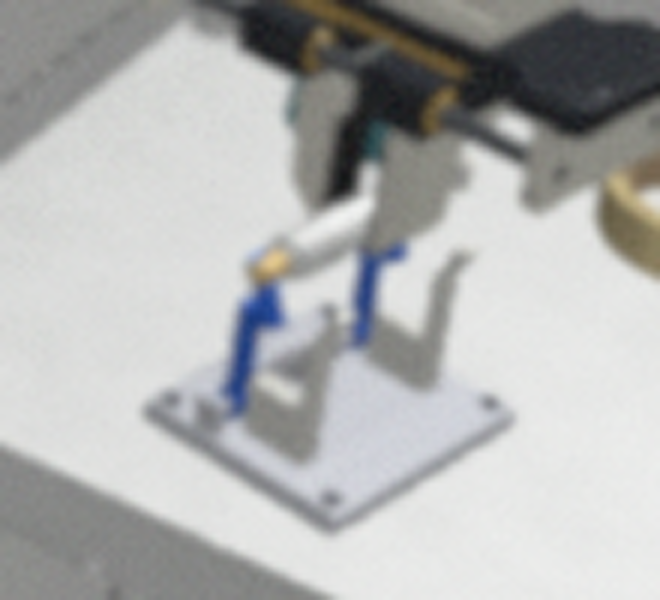

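```bash
python3 - <<'E'
from h import *
d=load('wrist')
o=arm.observe();p=o['position'];M=R.from_rotvec(o['ee_rot']).as_matrix()
Q=lambda x,y:(200+(x+.5)/4-.5,90+(y+.5)/4-.5)
f=lambda x,y,z:M.T@(onplane(d,*Q(x,y),z,True)-p)
a,b=f(119,242,.01),f(527,242,.01);print(a,b,(a+b)/2)
for y,k in((190,322),(300,322),(400,323),(500,323.5)):print('hp',f(k,y,p[2]+.006))
print('shaft', f(421,260,.023),f(421,560,.023), 'ear top', f(447,345,.083),f(470,345,.083))
print('prong top', f(140,345,.078),f(168,345,.078))
print('ear lead-in bottom inner edge?', f(390,330,.06))
E
```

```text
[ 0.077   0.0475 -0.0387] [0.077  0.0475 0.0358] [ 0.077   0.0475 -0.0015]
hp [-0.006   0.0611 -0.0017]
hp [-0.006   0.0481 -0.0017]
hp [-0.006   0.0359 -0.0016]
hp [-0.006   0.0234 -0.0015]
shaft [0.064  0.0454 0.0153] [ 0.064  -0.009   0.0163] ear top [0.004  0.041  0.0142] [0.004  0.041  0.0172]
prong top [ 0.009   0.0401 -0.0256] [ 0.009   0.0401 -0.0219]
ear lead-in bottom inner edge? [0.027  0.0391 0.0081]
```

Request:
move_arm --steps "0.005 0 0 0 255;0.01 0 0 0 255;0.015 0 0 0 255;0.02 0 0 0 255;0.025 0 0 0 255;0.03 0 0 0 255;0.03 0 0 0 255;0.03 0 0 0 255" --squeeze 40

```text
clock: 7.73
position: [0.4332, -0.2928, 0.0561]
ee_rot: [-1.041, 1.308, 1.042]
force: [-1.6, -2.3, -2.5]
width: 0.198
```

Request:
move_arm --steps "0.004 0 0 0 255;0.008 0 0 0 255;0.012 0 0 0 255;0.016 0 0 0 255;0.016 0 0 0 255;0.016 0 0 0 255"

```text
clock: 8.23
position: [0.4332, -0.2918, 0.0401]
ee_rot: [-1.041, 1.307, 1.044]
force: [0.2, 0.2, -0.7]
width: 0.199
```

```bash
python3 - <<'E'
from h import *
plan((.434,-.293,.036),(.2207,.9753))
d=grab('wrist');cv2.imwrite('pics/w7.png',cv2.resize(d['img'][90:290,200:360],None,fx=4,fy=4,interpolation=cv2.INTER_CUBIC)[:600])
s=grab('scene')['img'];cv2.imwrite('pics/s7.png',cv2.resize(s[230:330,370:480],None,fx=6,fy=6,interpolation=cv2.INTER_CUBIC))
E
```

```text
clock 8.2333 p [ 0.4332 -0.2918  0.0401] F [ 0.2129  0.2388 -0.7175] w 0.19873890235088298
[[-0.0011 -0.975   0.2224]
 [ 0.0015  0.2224  0.975 ]
 [-1.      0.0014  0.0012]]
shift [ 0.0041 -0.001  -0.001 ] turn -0.0017249777162084978 other 3.1398676758735844 q [ 0.3134  0.517   0.241   2.028  -0.2055  0.6209  2.0385]
```

View pics/w7.png

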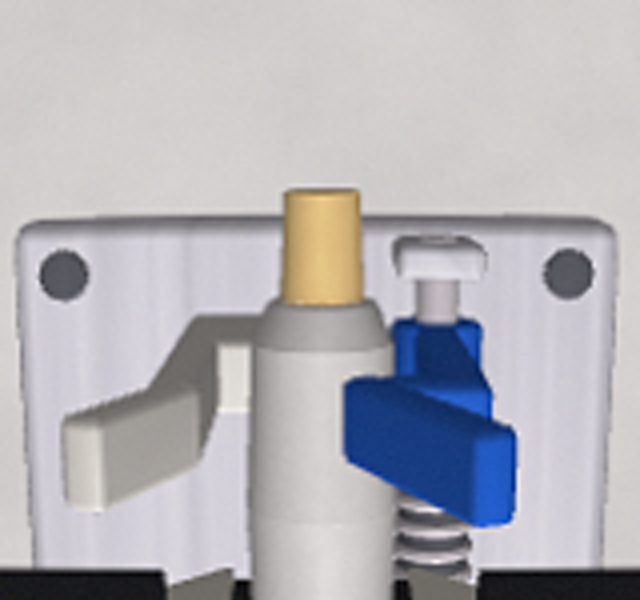

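View pics/s7.png

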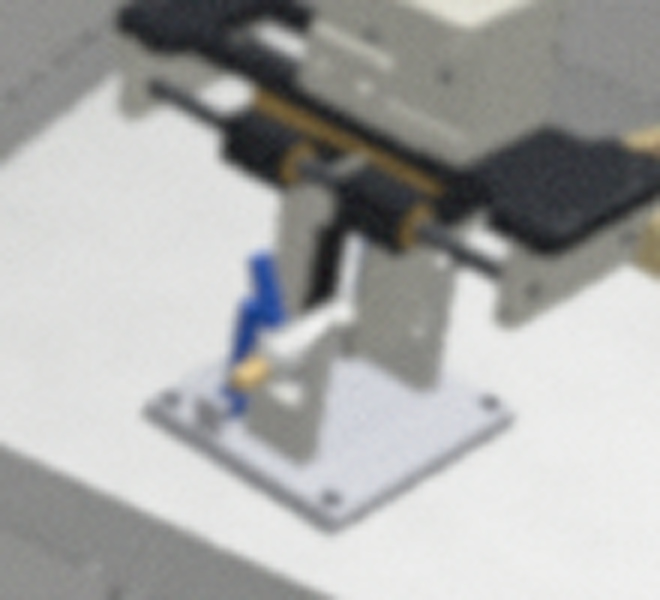

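The jaw's nose is already over the barrel, and the handpiece is about 4 mm above its seat. I'll ease it down until it makes contact.

Request:
move_arm --steps "0.002 0 0 0 255;0.004 0 0 0 255;0.005 0 0 0 255;0.005 0 0 0 255;0.005 0 0 0 255"

```text
clock: 8.75
position: [0.4338, -0.2927, 0.037]
ee_rot: [-1.042, 1.306, 1.041]
force: [-4.9, 4.1, 21.7]
width: 0.194
```

Request:
move_arm --steps "-0.001 0 0 0 255;-0.001 0 0 0 255;-0.001 0 0 0 150;-0.001 0 0 0 150;-0.001 0 0 0 150;-0.001 0 0 0 150;-0.001 0 0 0 150;-0.001 0 0 0 150"

```text
clock: 9.42
position: [0.4334, -0.2928, 0.0365]
ee_rot: [-1.042, 1.307, 1.042]
force: [0.2, -0.0, -0.9]
width: 0.414
```

```bash
python3 - <<'E'
from h import *
plan((.434,-.293,.036),(.2207,.9753))
d=grab('wrist');cv2.imwrite('pics/w8.png',cv2.resize(d['img'][90:290,200:360],None,fx=4,fy=4,interpolation=cv2.INTER_CUBIC)[:600])
E
```

```text
clock 9.4167 p [ 0.4334 -0.2928  0.0365] F [ 0.1572 -0.0137 -0.8678] w 0.4140898947684675
[[-0.0002 -0.9748  0.223 ]
 [ 0.0001  0.223   0.9748]
 [-1.      0.0002  0.0001]]
shift [ 0.0005 -0.0006 -0.0001] turn -0.0023886523618958933 other 3.1392040012278972 q [ 0.3158  0.5231  0.2392  2.0298 -0.2077  0.6116  2.0408]
```

View pics/w8.png

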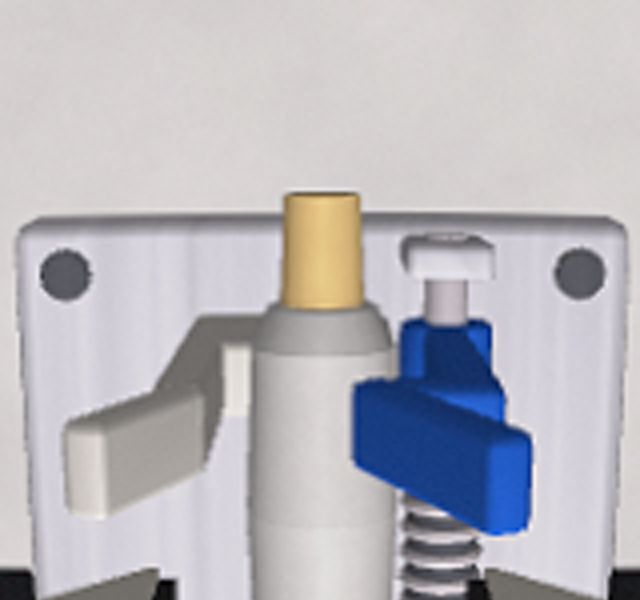

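Request:
move_arm --steps "-0.01 0 0 0 150;-0.025 0 0 0 150;-0.045 0 0 0 150;-0.07 0 0 0 150;-0.1 0 0 0 150;-0.13 0 0 0 150;-0.13 -0.04 0 0 150;-0.13 -0.08 0 0 150;-0.13 -0.08 0 0 150;-0.13 -0.08 0 0 150"

```text
clock: 10.3
position: [0.5133, -0.3104, 0.167]
ee_rot: [-1.044, 1.306, 1.043]
force: [-1.0, -0.2, 0.7]
width: 0.41
```

```bash
python3 - <<'E'
from h import *
print(arm.observe()['force'])
d=grab('wrist');cv2.imwrite('pics/w9.png',cv2.resize(d['img'][20:190,190:350],None,fx=4,fy=4,interpolation=cv2.INTER_CUBIC)[:600])
s=grab('scene')['img'];cv2.imwrite('pics/s9.png',cv2.resize(s[230:330,370:480],None,fx=6,fy=6,interpolation=cv2.INTER_CUBIC))
s=grab('top')['img'];cv2.imwrite('pics/t9.png',s)
E
```

```text
[-0.9827 -0.2393  0.6713]
```

View pics/w9.png

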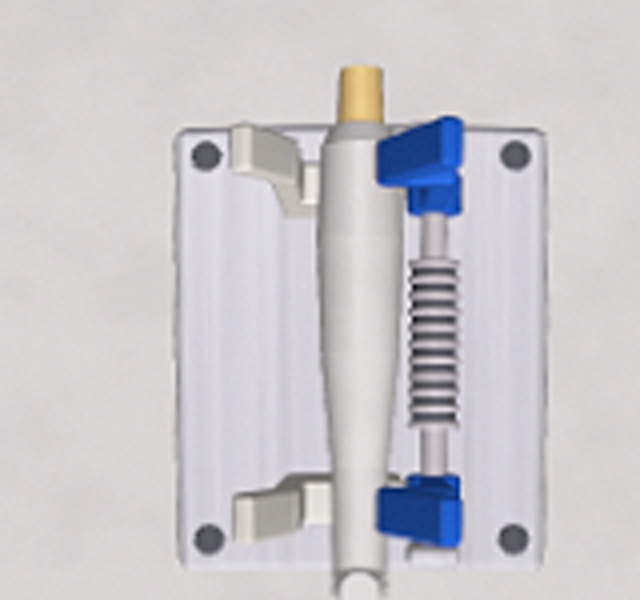

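View pics/s9.png

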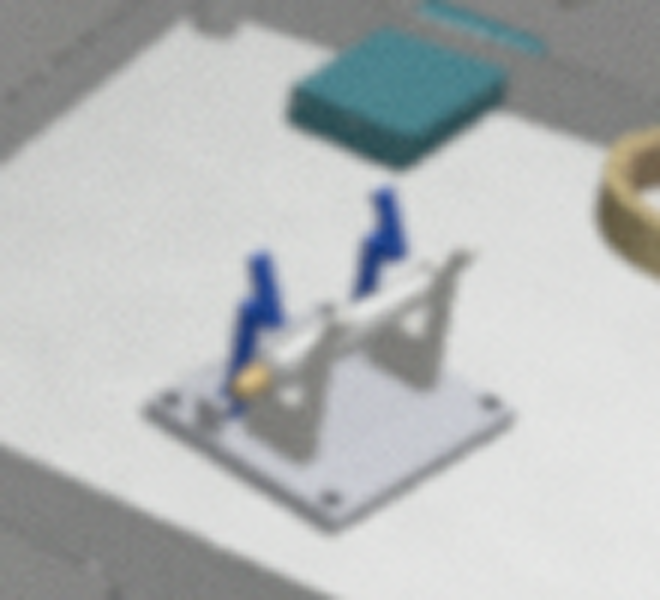

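View pics/t9.png

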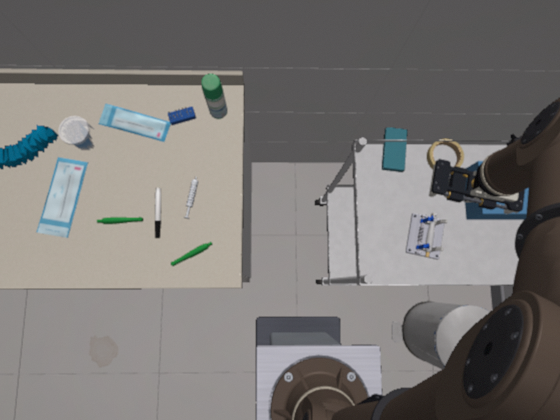

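```bash
python3 - <<'E'
from h import *
d=load('wrist')
Q=lambda x,y:(190+(x+.5)/4-.5,20+(y+.5)/4-.5)
hs=[onplane(d,*Q(*q),.01,True) for q in((206,155),(516,155),(209,538),(514,538))]
c=np.mean(hs,0);Y=(hs[2]+hs[3]-hs[0]-hs[1]);Y/=np.linalg.norm(Y);X=np.array([-Y[1],Y[0],0])
for n,q in(('tail',(360,67)),('b1',(361,200)),('b2',(361,300)),('b3',(359,450)),('head',(360,590))):
    p=onplane(d,*Q(*q),.042,True)-c;g=pt(d,*Q(*q),True);print(n,p@X,p@Y,'depth z',g[2])
E
```

```text
tail -0.00015884529578800253 -0.060618259597659596 depth z 0.04771869196776091
b1 1.8000081829068627e-05 -0.030312441502044568 depth z 0.051048750148301014
b2 -1.074957752917815e-05 -0.008182640648662183 depth z 0.053459536907437544
b3 -0.0004872708030648138 0.024610340190834558 depth z 0.04930186720749047
head -0.0003148455497539456 0.0554721770161709 depth z 0.04905306971089862
```

```bash
python3 -c "
from h import *
print(arm.sign_off())"
```

```text
the job is handed in; nothing more can be done
None
```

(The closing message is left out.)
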